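# Stand the telescopic handle in the bench socket, extend it and hold it out

### The arm

A 6-joint arm with a two-finger parallel gripper is mounted at the origin on the work surface. World frame = base frame: x ahead of the robot, y to its left, z up, the work surface at z = 0. Lengths are in m, angles in rad, forces in N, time in s.
With the tool pointing down it reaches from about 0.375 to 0.925 m from the base axis. Payload 5.7 kg.
Tool frame: the origin (TCP) lies between the finger pads, 19 mm behind the fingertips; this is the grasp point; z points along the fingers, y is the line along which they close (so a half turn about z gives the same grasp; the last joint's range is limited). The gripper opens to 88 mm and grips with 3 to 60 N. Pads are 20 mm wide; open, the fingers measure 115 mm over their backs; the gripper's body (75 mm by 178 mm) begins 61 mm behind the grasp point.
Start: joints at [-1.342, 0.359, 1.51, -0, 1.272, -0.115], TCP at [0.202, -0.565, 0.241] pointing down, gripper open.
Joint ranges: [-2.97, 2.97], [-1.01, 2.36], [0.21, 2.38], [-0.96, 4.11], [0.2, 2.71], [-2.98, 2.98]. Speed limits (rad/s): [2.39, 2.39, 3.14, 3.14, 3.14, 3.14].

### API

Orientations are given as a unit quaternion [x, y, z, w].
In Python, from bench import move_ptp, servo_line, goto_joints, move_gripper, sleep, inverse_kinematics, capture, PlanningError, close_job, spot_in, silhouettes, current_clock, current_joint_pos, current_qvel, current_joint_torque, current_position, current_orientation, current_force, current_torque, current_finger_gap, current_grip_force gives the robot as it stands. Calls block until the motion is done:
- move_ptp(position, orientation): joint-space move of the TCP to a pose.
- servo_line(position, orientation=None, rate=0.15, contact_N=None): straight line of the TCP; orientation=None keeps the orientation; rate is the mean speed in m/s. With contact_N (N) it stops when the force on the tool has changed by that much, and returns True; else False.
- goto_joints(angles): joint-space move.
- move_gripper(opening): finger opening in m; the grip force is fixed at half the most; returns when the fingers have stopped.
- sleep(seconds).
- inverse_kinematics(position, orientation): joint angles nearest the present ones, or None.
- capture(name): name is "scene" or "side" or "wrist"; returns a dict with "image" (400x640x3 uint8, blue, green, red), "range_z" (400x640 float32, m along the optical axis (not along the pixel's ray), 0 where there is no reading), "intrinsics" (3x3 intrinsics, pixels), "R" (3x3) and "t" (3): a world point X has camera coordinates R X + t. Camera axes: x right, y down, z forward; pixel columns grow to the right and rows downward; lengths in m; the calibration is good to about 2 mm. A picture is of the moment at which its call begins.
A pose or a line that the arm cannot do raises PlanningError and nothing moves.
- close_job(): hands the job in; it is judged then, once.
Trained networks look in the newest picture that a camera, given by its name, has taken for a name from the list of things; names that differ only in an ending like _2 or _b are one class to them, and where a whole thing is asked for, a point or a joint stands for the part that bears it (a point fixed in the world has none). Each returns a list of dicts, best first, with "conf" (0 to 1); they miss things now and then, are a little off and sometimes report something else, mostly with a low value. They report only what shows in the picture. A call takes as long as a camera call. They do not tell look-alikes from the thing itself.
- spot_in(camera, query): "xy" ([column, row] in pixels, amid what is visible of it).
- silhouettes(camera, query): "region" (400x640 bool, what is visible of it) and "xy" ([column, row] in pixels, amid what is visible of it).
Readings, each from a call of its own:
- current_clock(): time.
- current_joint_pos(): joint angles.
- current_qvel(): joint speeds.
- current_joint_torque(): joint torques, N m.
- current_position(): TCP position.
- current_orientation(): TCP orientation.
- current_force(): force on the tool from outside, world axes, zero at the start.
- current_torque(): the same for the moment, N m.
- current_finger_gap(): finger opening in m.
- current_grip_force(): force on a finger pad.
Only numpy, scipy, OpenCV 4.12 (cv2) and the standard library are available. Lean on these libraries where they do the work, as an engineer would, in place of code of your own. Each camera call takes 0.05 s, during which the arm holds its last target. There are 200 camera calls.

### The job

Take the telescopic handle (the one with the side arm and button) out of the wooden rack and stand it foot-down, fully home, in the larger hole of the steel bench socket. Then press its release button down, pull the knob straight up past the first stop until the second stop, so that both inner sections are fully out, and finish while still holding the knob there for a brush head to be fitted: do not let go, and do not pull the handle up out of its seat. Leave everything else on the bench where it is.

Things in the scene. Friction and masses are not known exactly. Their poses are not given: they have to be found in the camera images.
- pole: Telescopic handle, loose, 0.85 kg, upright in one of the rack's holes; 178 mm tall when closed. Origin: centre of its foot; z up its axis, +x towards its side arm. Grey sleeve 36 mm in diameter, chamfered foot; black collar 42 mm, z 100 to 124 mm; steel flange 38 mm, z 133 to 138; black knob on top. Black side arm, 24 mm wide, to x = 70 mm, z 101 to 117, carries a steel rocker with the button.
- catch (a point): Top of the rocker's claw, at x = 18 mm, z = 144 mm of the handle (12 mm wide, x 15 to 27 mm), beside the knob. The claw lies over the flange and locks the handle closed: while locked, the whole handle can be lifted by the knob. Pressing the button tips the claw outwards, off the flange.
- knob (a point): Grip point on the axis of the round knob, 26 mm in diameter, 40 mm tall (27 mm below to 13 mm above this point); grip from above, best with the fingers closing across the side arm; fingertips 19 mm below this point clear the flange. Height above the foot: 165 mm closed, 210 mm at the first stop, 255 mm at the second.
- release_top (a point): Centre of the top of the round release button, 20 mm in diameter, on the outer end of the rocker, at x = 58 mm, z = 137 mm of the handle when up; pressed straight down it sinks about 9 mm (and drifts 5 mm outwards), where it ends 11 mm above the arm. The knob's top is 41 mm higher and 58 mm to the side.
- release (a joint): Angle of the release rocker in rad: 0 = button up (locked), 0.2 = fully down. Pressing takes about 3 N; it has no spring and stays where it is left. The claw clears the flange beyond 0.13; over 0.15 counts as pressed.
- pole_rod (a joint): Travel of the rod (18 mm) out of the middle tube in m: 0 in, 0.045 = first stop. It runs out first, against about 1 to 2 N, and slides back in when let go.
- pole_mid (a joint): Travel of the middle tube (26 mm) out of the sleeve in m: 0 in, 0.045 = second stop. It follows once the rod is at its first stop, against 3 to 4 N, and slides part of the way back when let go. With both at 0.045 the knob has risen 90 mm; pulled further, the whole handle (about 8 N) comes up out of the socket.
- socket: Dark steel socket block fixed to the bench, 90 mm (x) x 140 mm (y) x 65 mm tall, with two round holes; origin: centre of its underside.
- socket_hole (a point): Centre of the mouth of the block's larger hole, at y = -25 mm of the block, 65 mm above the bench: 39 mm in diameter, 55 mm deep (floor 10 mm above the bench), 3 mm chamfer. The other hole, at y = +45 mm, is 24 mm wide: too small for the handle.
- rack: Wooden rack fixed to the bench, 280 mm (x) x 80 mm (y) x 50 mm tall; origin: centre of its underside. Three holes at x = -90, 0 and 90 mm, 40 mm in diameter, floor 10 mm above the bench; the telescopic handle and two plain handles stand in them in any order.
- wood_handle: Bystander: short plain wooden handle standing in another hole of the rack, 36 mm diameter, 110 mm long, domed top; no side arm. Origin: centre of its underside.
- pipe_handle: Bystander: short steel handle with a stepped top standing in another hole of the rack, 36 mm diameter, 100 mm long; no side arm. Origin: centre of its underside.
- screwdriver: Bystander: screwdriver lying between rack and socket, about 200 mm long along its x. Origin: near its middle.
- can: Bystander: metal can, 68 mm diameter, 100 mm tall, at the back. Origin: centre of its underside.
- tape: Bystander: roll of tape lying flat, 100 mm diameter, 48 mm tall, at the back. Origin: centre of its underside.
- spool: Bystander: spool, 90 mm diameter, 70 mm tall, at the back left. Origin: centre of its underside.
- jug: Bystander: white bottle, 90 mm diameter, 190 mm tall, at the right. Origin: centre of its underside.
- carton: Bystander: cardboard carton 120 x 90 x 70 mm, at the right. Origin: centre of its underside.
Things that resemble listed ones, but are neither listed nor needed, are in the scene too. What is shaped like the socket but pink is not meant.

How it is judged:
On the way, in this order (a step that is already met when the one before it is completed fails the run):
1. the handle stands fully home in the larger socket hole, still closed and locked (horizontal distance between pole and socket_hole below 0.006 m and angle between pole's own z axis and vertical below 0.1 rad and z of pole in the frame of socket_hole below -0.05 m and value of joint release below 0.1 rad and value of joint pole_rod below 0.006 m), for 0.2 s.
2. the release button is pressed down with the handle seated and still closed (horizontal distance between pole and socket_hole below 0.006 m and angle between pole's own z axis and vertical below 0.1 rad and z of pole in the frame of socket_hole below -0.047 m and value of joint release above 0.15 rad and value of joint pole_rod below 0.008 m), for 0.1 s.
At the end, for the whole second after the job is handed in: The fingers grip the knob (over 2 N, TCP within 35 mm of its grip point); rod and middle tube are each out over 40 mm; the handle stands in the larger socket hole: foot within 6 mm of its axis and 10 mm of its floor, tilted under 0.1 rad, at rest (horizontal distance between pole and socket_hole below 0.006 m and angle between pole's own z axis and vertical below 0.1 rad and z of pole in the frame of socket_hole below -0.045 m and value of joint each of pole_rod, pole_mid above 0.04 m and contact force between the fingers and pole above 2 N and distance between the grasp point and knob below 0.035 m and linear speed of pole below 0.03 m/s); the arm keeps its last pose, push and grip.
It fails at once if a plain handle in the rack is shifted by more than 30 mm (distance of any of wood_handle, pipe_handle from where it was at the start of the episode above 0.03 m).
It fails at once if another thing on the bench is shifted by more than 30 mm (distance of any of screwdriver, can, tape, spool, jug, carton from where it was at the start of the episode above 0.03 m).
It also fails if it takes over 64 s, if anything falls off the work surface, if the arm or the gripper's body presses on something with over 40 N, if the wrist force passes 120 N, or if a joint passes its speed limit or range.

## Working session

There is one attempt and no reset: what is moved stays moved. The work goes in short steps, each a Python script; the robot and the scene stay as the last script left them, time stands still between calls to the robot, and variables do not carry over. Pictures are saved under pics/ and viewed, at most 10 in all, crops included, and the job is handed in when it is done.

```bash
mkdir -p pics; ls; cat > h.py <<'E'
import numpy as np, cv2
from bench import *
def cloud(c):
    K,R,t,d=np.array(c["intrinsics"]),np.array(c["R"]),np.array(c["t"]),c["range_z"]
    v,u=np.mgrid[:400,:640]
    P=np.stack([(u-K[0,2])*d/K[0,0],(v-K[1,2])*d/K[1,1],d],-1)
    W=(P-t)@R
    W[d==0]=np.nan
    return W
def quat(yaw): # tool down, tool y axis at angle: x axis at yaw
    from scipy.spatial.transform import Rotation as Ro
    return (Ro.from_euler('z',yaw)*Ro.from_euler('x',np.pi)).as_quat()
E
python3 - <<'E'
from h import *
ims=[]
for n in ["scene","side"]:
    c=capture(n); ims.append(c["image"]); W=cloud(c)
    cam=-np.array(c["R"]).T@c["t"]; print(n,cam.round(3))
    for q in ["pole","knob","release_top","catch","socket","rack","wood_handle","screwdriver","jug"]:
        for s in silhouettes(n,q)[:3]:
            m=s["region"]; p=W[m]; p=p[~np.isnan(p[:,0])]
            print(q,round(s["conf"],2),np.round(s["xy"]),m.sum(),np.percentile(p,[2,50,98],axis=0).round(3).tolist() if len(p) else None)
    cv2.imwrite(f"pics/{n}.png",c["image"])
print(current_orientation(),current_clock())
E
```

```text
pics
scene [ 1.503 -0.275  0.889]
pole 0.74 [392. 185.] 372 [[0.54, 0.237, 0.051], [0.604, 0.25, 0.127], [0.614, 0.271, 0.186]]
knob 0.64 [397. 177.] 133 [[0.575, 0.24, 0.143], [0.602, 0.251, 0.169], [0.611, 0.271, 0.187]]
socket 0.87 [293. 182.] 1060 [[0.298, -0.132, 0.001], [0.38, -0.059, 0.055], [0.435, 0.023, 0.067]]
socket 0.71 [262. 218.] 1413 [[0.479, -0.267, 0.0], [0.553, -0.194, 0.057], [0.596, -0.117, 0.068]]
rack 0.91 [382. 200.] 1010 [[0.373, 0.214, 0.003], [0.574, 0.236, 0.046], [0.646, 0.293, 0.051]]
wood_handle 0.57 [375. 165.] 154 [[0.409, 0.252, 0.046], [0.426, 0.263, 0.084], [0.436, 0.281, 0.116]]
wood_handle 0.5 [187. 213.] 830 [[0.402, -0.483, 0.014], [0.476, -0.433, 0.068], [0.52, -0.395, 0.073]]
wood_handle 0.37 [259. 216.] 1394 [[0.477, -0.266, 0.0], [0.553, -0.193, 0.058], [0.595, -0.118, 0.067]]
screwdriver 0.45 [330. 199.] 162 [[0.429, 0.047, -0.001], [0.492, 0.06, 0.02], [0.561, 0.076, 0.026]]
jug 0.71 [192. 249.] 1644 [[0.664, -0.458, 0.004], [0.705, -0.415, 0.108], [0.721, -0.376, 0.19]]
jug 0.52 [353. 254.] 797 [[0.746, -0.009, 0.002], [0.798, 0.038, 0.0
[... 707 characters left out ...]
154, 0.054], [0.593, -0.109, 0.068]]
rack 0.95 [330. 301.] 2800 [[0.366, 0.228, 0.0], [0.495, 0.296, 0.045], [0.639, 0.314, 0.052]]
wood_handle 0.54 [364. 290.] 338 [[0.396, 0.259, 0.042], [0.412, 0.283, 0.088], [0.43, 0.29, 0.117]]
wood_handle 0.48 [350. 214.] 1110 [[0.467, -0.269, -0.003], [0.525, -0.15, 0.055], [0.589, -0.108, 0.068]]
screwdriver 0.72 [355. 261.] 259 [[0.429, 0.054, 0.001], [0.477, 0.071, 0.018], [0.528, 0.08, 0.027]]
jug 0.79 [322. 164.] 939 [[0.634, -0.481, 0.003], [0.671, -0.386, 0.091], [0.72, -0.369, 0.188]]
jug 0.42 [333. 282.] 278 [[0.486, 0.255, 0.04], [0.501, 0.274, 0.08], [0.519, 0.284, 0.11]]
[ 9.85257916e-01  1.71075527e-01 -3.18297126e-05 -4.04688842e-05] 1.0
```

```bash
python3 - <<'E'
import cv2,numpy as np
a=cv2.imread("pics/scene.png")[130:290,150:450];b=cv2.imread("pics/side.png")[130:340,230:480]
a=cv2.resize(a,(600,320));b=cv2.resize(b,(500,420))
cv2.imwrite("pics/a.png",a);cv2.imwrite("pics/b.png",b)
E
```

```text
(no output)
```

View pics/a.png

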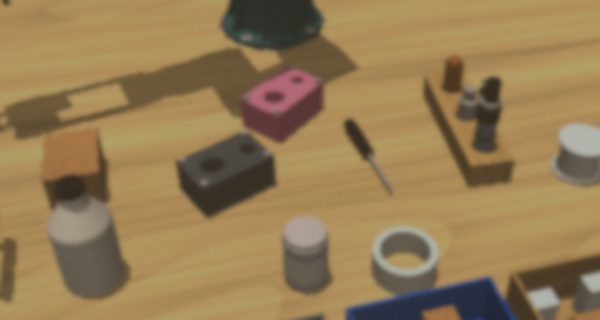

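View pics/b.png

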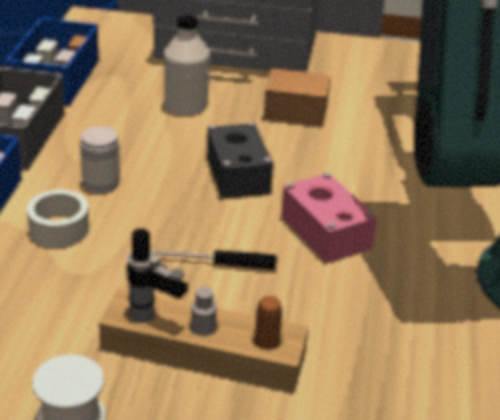

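The scene view shows the dark socket at about (262,218), with the pink decoy behind it. The pole stands in the rack's end hole at (392,185), nearest the scene camera. In the side view the arm points right and slightly down, which is world −x and slightly +y. Next I'll measure from the wrist camera.

```bash
python3 - <<'E'
from h import *
q=quat(np.radians(160))
for n,p in [("ws",[0.53,-0.19,0.36]),("wp",[0.56,0.26,0.42])]:
    move_ptp(p,q); c=capture("wrist"); W=cloud(c)
    cv2.imwrite(f"pics/{n}.png",c["image"]); np.savez(n,W=W,img=c["image"])
    print(n,(-np.array(c["R"]).T@c["t"]).round(3),current_joint_pos(),current_clock())
    for k in ["pole","knob","release_top","catch","socket","socket_hole"]:
        try: L=silhouettes("wrist",k)[:2]
        except Exception as e: print(k,e); continue
        for s in L:
            m=s["region"]; pp=W[m]; pp=pp[~np.isnan(pp[:,0])]
            print(k,round(s["conf"],2),np.round(s["xy"]),m.sum(),np.percentile(pp,[2,50,98],axis=0).round(3).tolist() if len(pp) else None)
cv2.imwrite("pics/w2.png",np.vstack([cv2.resize(cv2.imread(f"pics/{n}.png"),(480,300)) for n in("ws","wp")]))
E
```

```text
ws [ 0.468 -0.167  0.503] [-4.68118459e-01  2.20498560e-01  1.41608310e+00 -2.62562828e-04
  1.50544970e+00 -1.68825632e+00] 2.9083
pole 0.68 [326. 166.] 7047 [[0.473, -0.255, 0.009], [0.529, -0.185, 0.064], [0.583, -0.12, 0.069]]
socket 0.76 [370.  27.] 5019 [[0.353, -0.129, 0.006], [0.385, -0.079, 0.064], [0.431, -0.022, 0.069]]
socket 0.73 [331. 162.] 7141 [[0.473, -0.255, 0.009], [0.529, -0.185, 0.064], [0.583, -0.118, 0.069]]
socket_hole 0.77 [371.  29.] 4973 [[0.353, -0.128, 0.008], [0.385, -0.079, 0.064], [0.43, -0.022, 0.069]]
socket_hole 0.6 [327. 167.] 7050 [[0.473, -0.255, 0.009], [0.529, -0.185, 0.064], [0.583, -0.119, 0.069]]
wp [0.499 0.283 0.563] [ 3.21105648e-01  2.84067237e-01  1.19196439e+00 -4.09899860e-04
  1.66593071e+00 -8.99138527e-01] 4.925
pole 0.63 [336. 178.] 1622 [[0.527, 0.244, 0.116], [0.575, 0.268, 0.147], [0.601, 0.289, 0.188]]
knob 0.82 [337. 196.] 697 [[0.576, 0.242, 0.12], [0.588, 0.26, 0.186], [0.607, 0.276, 0.189]]
release_top 0.89 [334. 162.] 454 [[0.53, 0.262, 0.134], [0.552, 0.274, 0.146], [0.575, 0.286, 0.155]]
release_top 0.37 [339. 198.] 686 [[0.577, 0.243, 0.146], [0.587, 0.261, 0.186], [0.602, 0.277, 0.189]]
catch 0.9 [335. 164.] 470 [[0.529, 0.262, 0.139], [0.551, 0.274, 0.146], [0.575, 0.287, 0.155]]
socket 0.83 [ 76. 224.] 5090 [[0.465, -0.247, 0.004], [0.515, -0.15, 0.063], [0.561, -0.108, 0.069]]
socket 0.66 [ 86. 105.] 8799 [[0.293, -0.114, 0.005], [0.362, -0.039, 0.063], [0.43, 0.026, 0.069]]
socket_hole 0.71 [ 86. 106.] 8866 [[0.292, -0.115, 0.003], [0.362, -0.039, 0.063], [0.431, 0.026, 0.069]]
socket_hole 0.64 [ 71. 224.] 5186 [[0.466, -0.249, 0.002], [0.515, -0.15, 0.063], [0.562, -0.108, 0.069]]
```

View pics/w2.png

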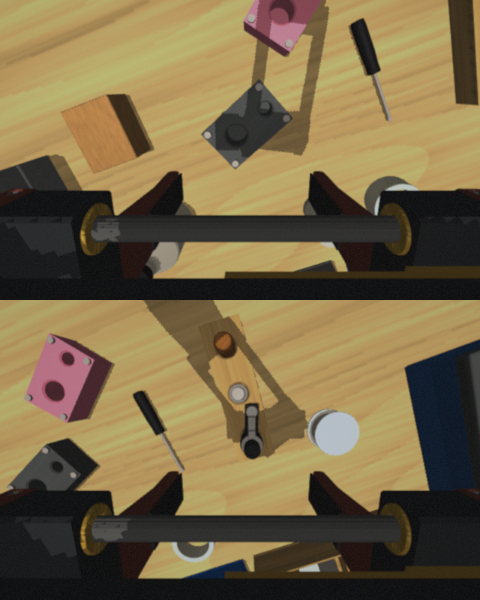

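In the top view the dark block's large hole is at about (316,177) full-res and its small one at (353,144). In the bottom view the knob is at (337,196) and the arm and button are at about (334,150). Now I'll fit them precisely.

```bash
cat > fit.py <<'E'
from h import *
D=np.load("ws.npz");W=D["W"]
ok=(abs(W[...,2]-.065)<.008)&(W[...,0]>.45)&(W[...,0]<.62)&(W[...,1]<-.1)&(W[...,1]>-.29)
n,l,st,ce=cv2.connectedComponentsWithStats(ok.astype(np.uint8)); k=1+st[1:,4].argmax()
P=W[l==k]; print("top z",np.median(P[:,2]))
r=cv2.minAreaRect((P[:,:2]*1000).astype(np.float32)); print("rect mm",r)
# holes: pixels inside region hull which are deeper
m=(l==k).astype(np.uint8); cs,_=cv2.findContours(m,cv2.RETR_CCOMP,cv2.CHAIN_APPROX_NONE)
for c in cs:
    if 60<cv2.contourArea(c)<4000:
        e=np.array([W[y,x,:2] for x,y in c[:,0]]); e=e[~np.isnan(e[:,0])]*1000
        print("hole",cv2.minEnclosingCircle(e.astype(np.float32)), cv2.fitEllipse(e.astype(np.float32)))
D=np.load("wp.npz");W=D["W"];im=D["img"]
near=(abs(W[...,0]-.57)<.08)&(abs(W[...,1]-.265)<.06)
for nm,a,b in [("knobtop",.182,.195),("button",.143,.16)]:
    q=W[near&(W[...,2]>a)&(W[...,2]<b)]
    print(nm,len(q),np.median(q,0).round(4),cv2.minEnclosingCircle((q[:,:2]*1000).astype(np.float32)),cv2.minAreaRect((q[:,:2]*1000).astype(np.float32)))
ok=(abs(W[...,2]-.05)<.006)&(W[...,1]>.15)&(W[...,1]<.36)&(W[...,0]>.3)&(W[...,0]<.7)
P=W[ok];print("rack",cv2.minAreaRect((P[:,:2]*1000).astype(np.float32)),np.percentile(P,[1,99],axis=0).round(3))
E
python3 fit.py
```

```text
top z 0.06455046693691989
rect mm ((529.5145263671875, -187.38540649414062), (90.29438781738281, 140.1825714111328), 22.45710563659668)
hole ((538.2874755859375, -210.107666015625), 20.472393035888672) ((538.6709594726562, -210.23623657226562), (39.23121643066406, 39.921180725097656), 165.62835693359375)
hole ((511.7010192871094, -145.92979431152344), 12.945440292358398) ((511.860107421875, -145.9119415283203), (24.829683303833008, 24.895315170288086), 164.0479736328125)
knobtop 372 [0.5909 0.2601 0.1873] ((591.343994140625, 260.0414123535156), 12.967037200927734) ((591.2333984375, 260.023193359375), (25.108592987060547, 24.647573471069336), 38.23443603515625)
button 514 [0.5726 0.2723 0.1473] ((564.9779663085938, 265.76593017578125), 40.74695587158203) ((564.0752563476562, 265.3119812011719), (36.90424346923828, 77.8184814453125), 78.4198989868164)
rack ((502.3833923339844, 266.53704833984375), (80.19169616699219, 280.56396484375), 85.6883773803711) [[0.364 0.222 0.047]
 [0.639 0.313 0.052]]
```

```bash
python3 - <<'E'
from h import *
W=np.load("wp.npz")["W"]
d=W[...,:2]-[.5912,.2601]; r=np.hypot(d[...,0],d[...,1])
m=(r>.02)&(r<.075)&(W[...,2]>.14)&(W[...,2]<.158)
v=d[m]; v=v.mean(0); yaw=np.arctan2(v[1],v[0]); print("yaw",np.degrees(yaw),m.sum())
mb=(r>.045)&(r<.075)&(W[...,2]>.14)&(W[...,2]<.152); print("btn",cv2.minEnclosingCircle((W[mb][:,:2]*1000).astype(np.float32)),np.median(W[mb][:,2]))
np.save("yaw",yaw); q=quat(yaw)
move_ptp([.5914,.260,.26],q)
print(servo_line([.5914,.260,.176],contact_N=8))
f0=np.array(current_force()); move_gripper(0.0)
print(current_position(),current_finger_gap(),current_grip_force(),f0.round(1),np.round(current_force(),1))
servo_line([.5914,.260,.36],rate=.12)
print(current_position(),current_finger_gap(),np.round(current_force(),1),current_clock())
c=capture("side"); cv2.imwrite("pics/lift.png",cv2.resize(c["image"][130:340,230:480],(500,420)))
E
```

```text
yaw 160.40432636879376 401
btn ((538.3731079101562, 278.7064208984375), 11.1631498336792) 0.14635949290100614
False
[0.59124344 0.25963348 0.17594853] 0.025321847397186813 29.99855129281059 [-0.3  0.3 -0.5] [-0.8 -1.1  0.5]
[0.59096602 0.25987239 0.35897839] 0.025336513286619088 [-0.3 -0.3 -9.8] 9.2917
```

View pics/lift.png

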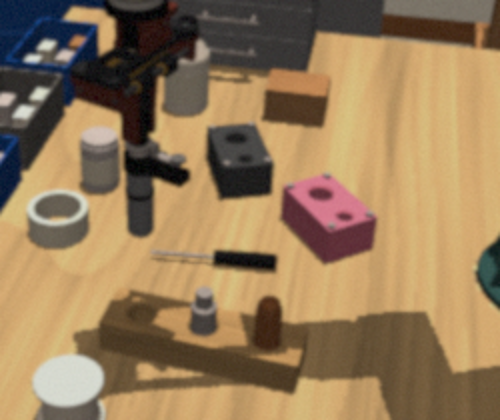

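Lifted: the pole hangs vertical and closed at (140,190) in the crop. Now over to the socket.

```bash
python3 - <<'E'
from h import *
q=quat(float(np.load("yaw.npy"))); x,y=.5387,-.2103
move_ptp([x,y,.36],q)
servo_line([x,y,.255],q,rate=.15)
p=current_position(); print(p,np.round(current_force(),1))
x+=x-p[0]; y+=y-p[1]   # servo offset
hit=servo_line([x,y,.176],q,rate=.04,contact_N=8)
print(hit,current_position(),np.round(current_force(),1),np.round(current_torque(),2),current_finger_gap(),current_clock())
c=capture("side"); cv2.imwrite("pics/seat.png",cv2.resize(c["image"][150:280,280:420],(560,520)))
E
```

```text
[ 0.53958881 -0.21047316  0.25592273] [ 0.2 -0.  -9.1]
False [ 0.53825687 -0.21036423  0.1767261 ] [ 0.3  0.6 -0.5] [ 0.16  0.05 -0.02] 0.02586116374849584 14.0417
```

View pics/seat.png

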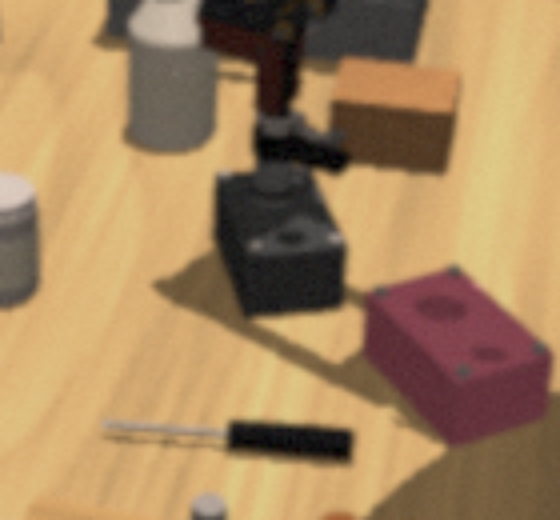

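The foot is seated in the large hole and the socket carries its weight. I'll release, re-measure the button and knob, and press.

```bash
python3 - <<'E'
from h import *
yaw=float(np.load("yaw.npy")); q=quat(yaw)
servo_line([.5385,-.2103,.173],q,rate=.02,contact_N=8); print(current_position(),np.round(current_force(),1))
move_gripper(0.08)
servo_line([.5385,-.2103,.27],q)
move_ptp([.5085,-.2003,.40],q)
c=capture("wrist"); W=cloud(c); cv2.imwrite("pics/b4.png",c["image"])
near=np.hypot(W[...,0]-.5385,W[...,1]+.2103)
P=W[(near<.03)&(W[...,2]>.181)&(W[...,2]<.2)]; k,rk=cv2.minEnclosingCircle((P[:,:2]*1000).astype(np.float32)); k=np.array(k)/1000
print("knob",k,rk,np.median(P[:,2]))
d=W[...,:2]-k; r=np.hypot(d[...,0],d[...,1])
m=(r>.02)&(r<.075)&(W[...,2]>.14)&(W[...,2]<.158); v=d[m].mean(0); yaw2=np.arctan2(v[1],v[0])
mb=(r>.045)&(r<.075)&(W[...,2]>.135)&(W[...,2]<.152)
b,rb=cv2.minEnclosingCircle((W[mb][:,:2]*1000).astype(np.float32)); b=np.array(b)/1000
print("yaw",np.degrees(yaw2),"btn",b,rb,np.median(W[mb][:,2]),np.linalg.norm(b-k),current_clock())
np.savez("seat",k=k,b=b,yaw=yaw2)
E
```

```text
[ 0.53940139 -0.21100018  0.17571175] [-2.2  0.7  8.3]
knob [ 0.53823645 -0.20931068] 13.202836990356445 0.18735121505968688
yaw 160.20188081109447 btn [ 0.48611536 -0.19061737] 11.759976387023926 0.14613704880866946 0.055371909728608074 16.7
```

```bash
python3 - <<'E'
from h import *
S=np.load("seat.npz"); k=S["k"]; yaw=float(S["yaw"]); q=quat(yaw)
u=np.array([np.cos(yaw),np.sin(yaw)]); p=k+.058*u
move_gripper(0.0)
move_ptp([*p,.20],q); servo_line([*p,.172],q,rate=.06)
e=p-np.array(current_position())[:2]; p=p+e
hit=servo_line([*p,.1545],q,rate=.02,contact_N=14)
print(hit,current_position(),np.round(current_force(),1))
sleep(.3); print(current_position(),np.round(current_force(),1))
servo_line([*p,.26],q)
move_ptp([.5085,-.2003,.40],q); move_gripper(0.08)
c=capture("wrist"); W=cloud(c); cv2.imwrite("pics/b5.png",c["image"])
d=W[...,:2]-k; r=np.hypot(d[...,0],d[...,1])
P=W[(r<.03)&(W[...,2]>.181)&(W[...,2]<.21)]; kk,rk=cv2.minEnclosingCircle((P[:,:2]*1000).astype(np.float32))
print("knob",kk,rk,np.median(P[:,2]))
mb=(r>.05)&(r<.075)&(W[...,2]>.12)&(W[...,2]<.152); print("btn z",np.percentile(W[mb][:,2],[10,50,90]),current_clock())
a=cv2.imread("pics/b4.png");cv2.imwrite("pics/b45.png",cv2.resize(np.hstack([x[80:280,220:420] for x in (a,c["image"])]),(800,400)))
E
```

```text
True [ 0.48082666 -0.18844425  0.15881869] [-3.9  2.3  7. ]
[ 0.48095801 -0.18850558  0.15893267] [-2.9  1.2  6.3]
knob (538.2583618164062, -209.3165740966797) 13.234432220458984 0.1873560198959059
btn z [0.12465538 0.13644431 0.1386605 ] 23.1083
```

View pics/b45.png

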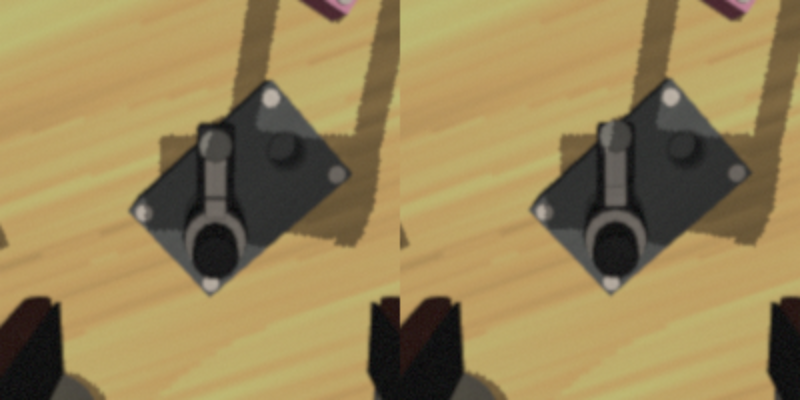

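The button is down 9 mm and has drifted outwards, and the knob hasn't moved. Now I'll grip and pull.

```bash
python3 - <<'E'
from h import *
S=np.load("seat.npz"); k=S["k"]; yaw=float(S["yaw"]); q=quat(yaw)
servo_line([*k,.27],q,rate=.2); servo_line([*k,.176],q,rate=.08,contact_N=8)
e=k-np.array(current_position())[:2]; p=k+e; print("e",e)
move_gripper(0.0); z0=current_position()[2]; f0=np.array(current_force())
print(current_position(),current_finger_gap(),f0.round(1))
for dz in (.02,.04,.05,.07,.08,.084,.087,.089):
    servo_line([*p,z0+dz],q,rate=.04); P=np.array(current_position())
    print(dz,(P[2]-z0).round(4),P[:2].round(4),(np.array(current_force())-f0).round(1))
sleep(.3);print(current_position()[2]-z0,np.round(np.array(current_force())-f0,1),current_finger_gap(),current_grip_force(),current_clock())
c=capture("side"); cv2.imwrite("pics/pull.png",cv2.resize(c["image"][130:260,280:420],(560,520)))
E
```

```text
e [-0.00040371  0.00021711]
[ 0.53814314 -0.20963818  0.17600911] 0.025539600767037166 [ 0.  -1.5  0.9]
0.02 0.0202 [ 0.5379 -0.2092] [-0.  -0.5 -1.9]
0.04 0.0402 [ 0.5379 -0.2091] [-0.1  0.1 -1.1]
0.05 0.0503 [ 0.538  -0.2091] [-0.9  0.2 -1.5]
0.07 0.0703 [ 0.5379 -0.2091] [-0.7  1.1 -1.8]
0.08 0.0805 [ 0.538  -0.2092] [-0.4 -0.  -2.8]
0.084 0.0843 [ 0.538  -0.2092] [-0.2  0.2 -1.9]
0.087 0.0872 [ 0.538  -0.2091] [-0.8  0.4 -2.3]
0.089 0.0891 [ 0.5379 -0.2091] [ 0.1  1.9 -1.7]
0.08913746310599271 [-0.3  0.1 -1.5] 0.025624754444491613 29.99416457139887 29.9333
```

View pics/pull.png

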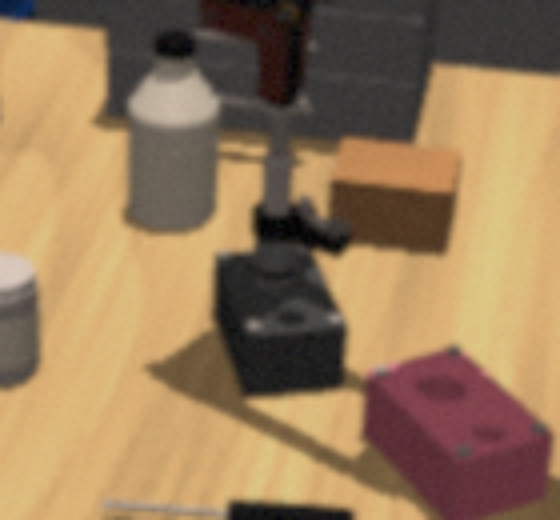

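Both inner sections show above the collar, at (280,130) and (278,180) in the crop. The sleeve is still seated, and the TCP rise of 89 mm means each joint is at least 44 mm out. Handing in.

```bash
python3 -c "
from bench import *
print(close_job())"
```

```text
the job is handed in; nothing more can be done
None
```

The handle stands home in the larger hole of the dark steel socket, with its button pressed and the knob still gripped after an 89 mm pull, so each inner section is out at least 44 mm; the job was handed in at about 30 s, and no verdict came back.

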